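# Clear the check plate and sort two tyre sensors by tag

### The job

Sweep the three loose balance weights off the steel check plate onto the console with the orange scraper block, not touching them with the fingers, and stand the block back on the console beside the plate. Then sort the two tyre-pressure sensors, one at a time, green tag first: take the sensor by its ends out of the cradle, lay it flat on the check plate and let go, take it again by its long sides and set it down flat in the nest of its tag's colour (green = pass, red = reject), before you fetch the other. Leave the green tin, the tyre gauge and the torch where they are and do not tip the sensors over.

Things in the scene. Friction and masses are not known exactly. Their poses are not given: they have to be found in the camera images.
- cradle: Fixed cradle: black base 104 x 122 x 5 mm, origin at the centre of its underside, x along the sensors' length; bays at y = +32 and -32 mm. Each bay has two blue cheeks (7 mm thick, 36 mm long in x about the middle, 29 mm high over all, flush with the sensor's top) 2 mm off the sensor's long sides, so a sensor can be taken only by its open ends. Place and yaw vary.
- check_plate: Fixed steel plate 130 x 130 x 12 mm, lying flat on the console; origin at the centre of its underside (top at z = 12 mm), x and y along its edges, z up. Place and yaw vary.
- pass_nest: Fixed GREEN nest: base 92 x 62 x 5 mm, origin at its underside's centre, x along its length and the sensor's (either way round). Sensor rests 5 mm above the origin in a 68 x 40 mm pocket of end walls 7 mm thick with 10 mm corner returns, 27 mm high over all; the middle 48 mm of each long side is open for fingers, so it goes in only held by its long sides. Nests may swap; place, yaw vary.
- reject_nest: Fixed RED nest, otherwise the same as the green one; the two may have changed places.
- sensor_green: Loose grey sensor housing with a black cover and a GREEN tag on top: 60 (x) x 32 (y) x 24 mm, 60 g; vertical sides for the lower 19 mm. Origin at the centre of its underside, z up. It starts flat in one bay of the cradle (either one), its underside 5 mm above the console.
- sensor_red: The same housing with a RED tag on top, in the other bay.
- scraper: Loose scraper block, 120 g, standing on the console: black rubber foot 120 (x) x 24 (y) x 16 mm, orange handle above it 112 x 22 mm with vertical sides, up to 50 mm high. Origin at the centre of the underside, x along its length.
- weight_1: Loose yellow balance weight with blue backing, 22 (x) x 12 (y) x 6 mm, 12 g, lying on the check plate within 55 mm of its middle lines; origin at the centre of its underside.
- weight_2: Loose yellow balance weight with blue backing, 22 (x) x 12 (y) x 6 mm, 12 g, lying on the check plate within 55 mm of its middle lines; origin at the centre of its underside.
- weight_3: Loose yellow balance weight with blue backing, 22 (x) x 12 (y) x 6 mm, 12 g, lying on the check plate within 55 mm of its middle lines; origin at the centre of its underside.
- paste_tin: Bystander: green tin, 70 mm across, 60 mm high, beyond the plate to the left; leave alone.
- tyre_gauge: Bystander: black round tyre gauge, 71 x 126 x 26 mm, beyond the cradle; leave alone.
- torch: Bystander: black torch, 33 x 124 x 33 mm, lying beyond the plate and nests; leave alone.
Things that resemble listed ones, but are neither listed nor needed, are in the scene too. There is more than one size of the pass_nest; the one meant has the size given above.

How it is judged:
By the outcome, as a careful person would: the job done as asked, in the order asked, and still so for the second after the job is handed in, with the robot touching nothing.
It also fails if it takes over 72 s, if anything falls off the work surface, if the arm or the gripper's body presses on something with over 40 N, if the wrist force passes 120 N, or if a joint passes its speed limit or range.

### The arm

A 6-joint arm with a two-finger parallel gripper is mounted at the origin on a cart in front of the work surface, level with it; the furniture and walls round the work are solid. World frame = base frame: x ahead of the robot, y to its left, z up, the work surface at z = 0. Lengths are in mm, angles in degrees, forces in N, time in s.
With the tool pointing down it reaches from about 425 to 950 mm from the base axis. Payload 14.7 kg.
Tool frame: the origin (TCP) lies on the centre line of the jaws, within the pads' length; the fingertips stand 19 mm ahead of it and the grasp point (between the pads) is the TCP (env.tip_reach is the distance from the TCP to the fingertips, in mm); z points along the fingers, y is the line along which they close (so a half turn about z gives the same grasp; the last joint's range is limited). The gripper opens to 85 mm and grips with 20 to 120 N. Pads are 22 mm wide; open, the fingers measure 114 mm over their backs; the gripper's body (76 mm by 85 mm) begins 54 mm behind the grasp point. The pads swing forward as they close: fully open they stand 13 mm farther back than shut.
Start: joints at [-68.159, 27.513, 91.461, -0, 61.026, -2.67], TCP at [269.68, -591.409, 250.297] pointing down, gripper open.
Joint ranges: [-157.49, 157.49], [-46.99, 117.5], [13.45, 153.17], [-89.5, 269.5], [5.16, 153.95], [-167.48, 167.48]. Speed limits (degrees/s): [108.29, 108.29, 136.94, 172.46, 172.46, 172.46].

### API

Orientations are given as [roll, pitch, yaw] about the fixed x, y, z axes, in that order (R = Rz(yaw) Ry(pitch) Rx(roll)).
In Python, from workcell import env, grip, solver, monitor, snapshot, order, find_in, mark_of gives the robot as it stands. Calls block until the motion is done:
- env.move_to(position, orientation): joint-space move of the TCP to a pose.
- env.move_straight(position, attitude=None, max_speed=150, contact_N=None): straight line of the TCP; attitude=None keeps the orientation; max_speed is the mean speed in mm/s. With contact_N (N) it stops when the force on the tool has changed by that much, and returns True; else False.
- env.move_joints(angles): joint-space move.
- grip(opening, strength=None): finger opening in mm; strength is the grip in N (None keeps the last); returns when the fingers have stopped.
- env.wait(seconds).
- solver.inverse_kinematics(position, orientation): joint angles nearest the present ones, or None.
- monitor.observe(): the state.
- snapshot(name): name is "scene" or "top" or "wrist"; returns a dict with "image" (480x640x3 uint8, red, green, blue), "fovy" (degrees; the focal length in pixels is half the picture's height over the tangent of half this angle, whatever the lens; pixels are square), "cx", "cy" (the principal point, pixels), "R" (3x3) and "t" (3): a world point X has camera coordinates R X + t. Camera axes: x right, y down, z forward; pixel columns grow to the right and rows downward; lengths in mm; the calibration is good to about 2 mm. The wrist camera is an equidistant fisheye: a pixel r from the principal point sees the ray r / f radians off the axis. A picture is of the moment at which its call begins. There is no depth.
A pose or a line that the arm cannot do raises env.MotionError and nothing moves.
- order.close_job(): hands the job in; it is judged then, once.
Trained networks look in the newest picture that a camera, given by its name, has taken for a name from the list of things; names that differ only in an ending like _2 or _b are one class to them, and where a whole thing is asked for, a point or a joint stands for the part that bears it (a point fixed in the world has none). Each returns a list of dicts, best first, with "p" (0 to 1); they miss things now and then, are a little off and sometimes report something else, mostly with a low value. They report only what shows in the picture. A call takes as long as a camera call. They do not tell look-alikes from the thing itself.
- find_in(target, camera): "centre" ([column, row] in pixels, amid what is visible of it).
- mark_of(target, camera): "centre" ([column, row] in pixels: a listed point, or the origin of a listed thing).
The state is a dict: "time_s": time; "joint_positions": joint angles; "qvel": joint speeds; "effort": joint torques, N m; "ee_pos": TCP position; "tcp_rot": TCP orientation; "wrist_force": force on the tool from outside, world axes, zero at the start; "torque": the same for the moment, N m; "finger_gap": finger opening in mm; "grip_force": force on a finger pad.
Only numpy, scipy, OpenCV 4.12 (cv2) and the standard library are available. Lean on these libraries where they do the work, as an engineer would, in place of code of your own. Each camera call takes 0.05 s, during which the arm holds its last target. There are 200 camera calls.

## Working session

There is one attempt and no reset: what is moved stays moved. The work goes in short steps, each a Python script; the robot and the scene stay as the last script left them, time stands still between calls to the robot, and variables do not carry over. Pictures are saved under pics/ and viewed, at most 10 in all, crops included, and the job is handed in when it is done.

```bash
ls; mkdir -p pics; python3 - <<'E'
from workcell import env, grip, solver, monitor, snapshot, order, find_in, mark_of
import cv2,pickle
S={}
for c in ["scene","top"]:
    s=snapshot(c); S[c]=s
    cv2.imwrite(f"pics/{c}0.png",s["image"][:,:,::-1])
    print(c,s["fovy"],s["cx"],s["cy"],s["R"],s["t"])
    for n in ["cradle","check_plate","pass_nest","reject_nest","sensor_green","sensor_red","scraper","weight_1","paste_tin","torch","tyre_gauge"]:
        print(n,[([round(v) for v in d["centre"]],round(d["p"],2)) for d in mark_of(n,c)][:5])
pickle.dump(S,open("s0.pkl","wb"))
print(monitor.observe()["time_s"])
E
```

```text
pics
scene 51.579422573789316 323.9924576015489 244.40968108420822 [[-0.89643865 -0.44303683 -0.01077504]
 [-0.20945701  0.44499041 -0.87069587]
 [ 0.39054513 -0.77826852 -0.49170378]] [544.81076933 145.87359382 769.79876637]
cradle [([286, 369], 0.73)]
check_plate [([347, 264], 0.7)]
pass_nest [([440, 227], 0.91), ([398, 241], 0.83), ([351, 250], 0.7), ([228, 283], 0.38)]
reject_nest [([363, 210], 0.73)]
sensor_green [([259, 367], 0.79)]
sensor_red [([306, 370], 0.68)]
scraper []
weight_1 [([351, 249], 0.59), ([344, 269], 0.52), ([351, 258], 0.48)]
paste_tin [([227, 282], 0.95)]
torch [([291, 218], 0.67)]
tyre_gauge [([194, 332], 0.91), ([367, 210], 0.29)]
top 47.93713702151971 317.611216939646 234.76564738240603 [[-0.01252856 -0.99984723 -0.0121878 ]
 [-0.99248038  0.01391863 -0.12160987]
 [ 0.12176093  0.01057256 -0.99250315]] [  44.66753094  590.85085719 1083.31655201]
cradle [([183, 271], 0.69), ([438, 226], 0.62), ([327, 255], 0.41)]
check_plate [([324, 256], 0.98), ([447, 314], 0.42)]
pass_nest [([449, 313], 0.76), ([392, 287], 0.72)]
reject_nest [([437, 226], 0.88)]
sensor_green [([181, 260], 0.97), ([191, 191], 0.48)]
sensor_red [([182, 289], 0.86)]
scraper [([260, 294], 0.71)]
weight_1 [([312, 264], 0.65), ([326, 258], 0.55), ([341, 254], 0.42), ([255, 179], 0.36)]
paste_tin [([253, 178], 0.84), ([390, 167], 0.52)]
torch [([389, 166], 0.77)]
tyre_gauge [([192, 194], 0.61)]
1.2
```

```bash
python3 - <<'E'
import cv2
a=cv2.imread("pics/top0.png")[130:360,130:500]
cv2.imwrite("pics/t1.png",cv2.resize(a,(800,497),interpolation=cv2.INTER_CUBIC))
E
```

```text
(no output)
```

View pics/t1.png

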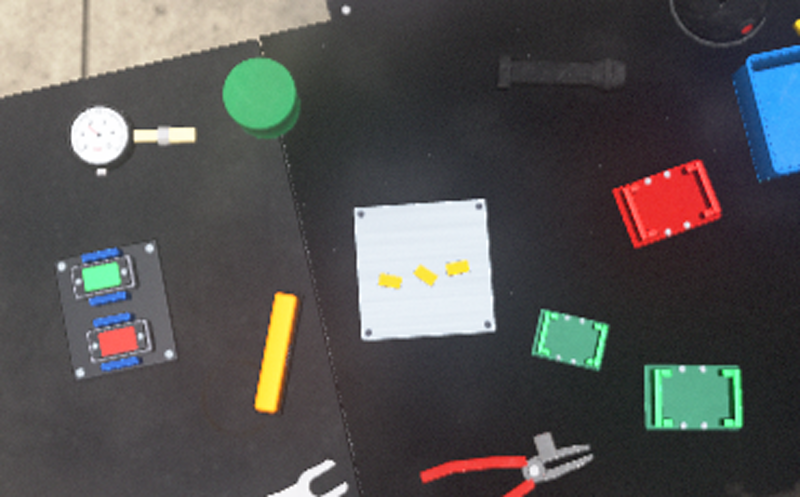

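View pics/scene0.png

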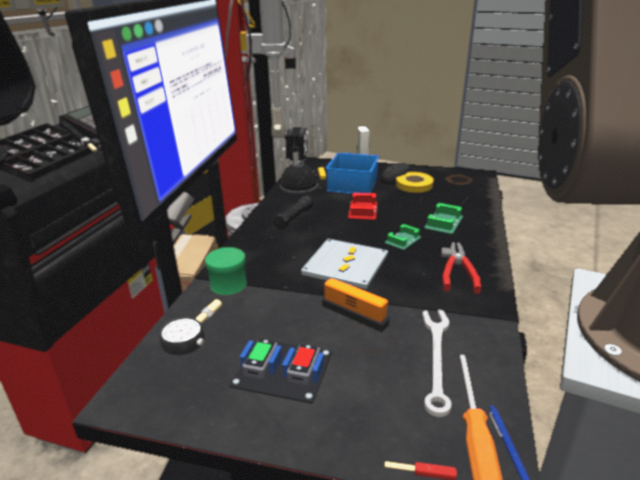

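```bash
cat > h.py <<'E'
from workcell import env, grip, solver, monitor, snapshot, order, find_in, mark_of
import numpy as np, cv2, pickle
def ray(s,uv,fish):
    f=240/np.tan(np.radians(s["fovy"]/2)); d=(np.array(uv,float)-[s["cx"],s["cy"]])
    r=np.linalg.norm(d,axis=-1,keepdims=True)
    if fish:
        th=r/f; c=np.concatenate([d/np.maximum(r,1e-9)*np.sin(th),np.cos(th)],-1)
    else: c=np.concatenate([d/f,np.ones_like(r)],-1)
    R=np.array(s["R"]); return -R.T@np.array(s["t"]), c@R
def p2w(s,uv,z,fish=False):
    C,d=ray(s,np.atleast_2d(uv),fish); return C+d*((z-C[2])/d[:,2])[:,None]
def w2p(s,X,fish=False):
    f=240/np.tan(np.radians(s["fovy"]/2)); c=np.atleast_2d(X)@np.array(s["R"]).T+np.array(s["t"])
    if fish:
        r=np.linalg.norm(c[:,:2],axis=1); th=np.arctan2(r,c[:,2]); p=c[:,:2]/r[:,None]*th[:,None]*f
    else: p=c[:,:2]/c[:,2:]*f
    return p+[s["cx"],s["cy"]]
def tri(obs):  # obs: list of (snapshot, uv, fish) -> point, residual mm
    A=np.zeros((3,3));b=np.zeros(3);L=[]
    for s,uv,fi in obs:
        C,d=ray(s,np.atleast_2d(uv),fi); d=d[0]/np.linalg.norm(d); P=np.eye(3)-np.outer(d,d); A+=P;b+=P@C;L.append((C,P))
    X=np.linalg.solve(A,b); return X,[np.linalg.norm(P@(X-C)) for C,P in L]
def T(): return monitor.observe()["time_s"]
E
python3 - <<'E'
from h import *
S=pickle.load(open("s0.pkl","rb")); s=S["top"]
for n,uv,z in [("cradle",(183,271),5),("plate",(324,256),12),("bignest",(449,313),5),("smallnest",(392,287),5),("red",(437,226),5),("sg",(181,260),29),("sr",(182,289),29),("scr",(260,294),25),("tin",(253,178),30),("torch",(389,166),15)]:
    print(n,p2w(s,uv,z).round())
o=monitor.observe(); print(o["tcp_rot"])
for p in [(560,60,330),(560,60,420),(560,230,330),(560,-150,330)]:
  for yaw in (90,0,-90,180): 
    q=solver.inverse_kinematics(p,[180,0,yaw]); print(p,yaw,None if q is None else np.round(q))
E
```

```text
cradle [[522. 324.   5.]]
plate [[549.  24.  12.]]
bignest [[ 427. -235.    5.]]
smallnest [[ 482. -118.    5.]]
red [[ 610. -217.    5.]]
sg [[543. 322.  29.]]
sr [[483. 319.  29.]]
scr [[471. 158.  25.]]
tin [[715. 172.  30.]]
torch [[ 740. -118.   15.]]
[-1.79998839e+02  2.21650746e-04  2.45085018e+01]
(560, 60, 330) 90 [ 3. 16. 97. -0. 66.  3.]
(560, 60, 330) 0 [ 3. 16. 97. -0. 66. 93.]
(560, 60, 330) -90 None
(560, 60, 330) 180 [  3.  16.  97.   0.  66. -87.]
(560, 60, 420) 90 [ 3. 13. 89. -0. 78.  3.]
(560, 60, 420) 0 [ 3. 13. 89. -0. 78. 93.]
(560, 60, 420) -90 None
(560, 60, 420) 180 [  3.  13.  89.   0.  78. -87.]
(560, 230, 330) 90 [19. 20. 92. -0. 68. 19.]
(560, 230, 330) 0 [ 19.  20.  92.  -0.  68. 109.]
(560, 230, 330) -90 [  19.   20.   92.    0.   68. -161.]
(560, 230, 330) 180 [ 19.  20.  92.   0.  68. -71.]
(560, -150, 330) 90 [-18.  18.  95.   0.  67. -18.]
(560, -150, 330) 0 [-18.  18.  95.  -0.  67.  72.]
(560, -150, 330) -90 [-18.  18.  95.  -0.  67. 162.]
(560, -150, 330) 180 [ -18.   18.   95.    0.   67. -108.]
```

```bash
python3 - <<'E'
from h import *
W=[]
for i,p in enumerate([(500,-220,260),(520,-60,260),(520,110,260),(520,260,260)]):
    env.move_to(p,[180,0,90]); s=snapshot("wrist"); W.append(s)
    cv2.imwrite(f"pics/w{i}.png",s["image"][:,:,::-1])
    for n in ["cradle","check_plate","pass_nest","reject_nest","sensor_green","sensor_red","scraper","weight_1"]:
        s[n]=[(d["centre"],d["p"]) for d in mark_of(n,"wrist")]
    print(i,T(),s["fovy"],-np.array(s["R"]).T@s["t"],np.array(s["R"])[2].round(2))
    for n,z in [("cradle",5),("check_plate",12),("pass_nest",5),("reject_nest",5),("sensor_green",5),("sensor_red",5),("scraper",0),("weight_1",12)]:
        print(n,[(p2w(s,c,z,True)[0,:2].round().tolist(),round(p,2)) for c,p in s[n][:4]])
pickle.dump(W,open("w.pkl","wb"))
a=np.vstack([np.hstack([cv2.imread(f"pics/w{i}.png") for i in (0,1)]),np.hstack([cv2.imread(f"pics/w{i}.png") for i in (2,3)])])
cv2.imwrite("pics/wm.png",cv2.resize(a,(800,600),interpolation=cv2.INTER_AREA))
E
```

```text
0 3.2583 65.70646984690485 [ 500.45409525 -142.19341266  383.0271206 ] [-0.   -0.31 -0.95]
cradle []
check_plate []
pass_nest [([425.0, -237.0], 0.78), ([482.0, -122.0], 0.6)]
reject_nest [([613.0, -219.0], 0.79)]
sensor_green []
sensor_red []
scraper []
weight_1 []
1 4.3917 65.70646984690485 [520.40302631  19.1275346  383.13193757] [ 0.   -0.31 -0.95]
cradle []
check_plate [([548.0, 20.0], 0.79)]
pass_nest [([487.0, -118.0], 0.89), ([427.0, -231.0], 0.66)]
reject_nest [([613.0, -217.0], 0.69), ([541.0, 51.0], 0.59)]
sensor_green []
sensor_red [([554.0, -14.0], 0.45)]
scraper [([470.0, 160.0], 0.77)]
weight_1 [([543.0, 12.0], 0.78), ([540.0, 56.0], 0.7), ([549.0, -13.0], 0.55)]
2 5.5583 65.70646984690485 [520.2602326  188.999132   383.01395919] [ 0.   -0.31 -0.95]
cradle [([517.0, 322.0], 0.63)]
check_plate [([550.0, 27.0], 0.77)]
pass_nest [([426.0, -236.0], 0.85), ([484.0, -116.0], 0.83)]
reject_nest [([613.0, -215.0], 0.7), ([680.0, 305.0], 0.15)]
sensor_green []
sensor_red [([484.0, 314.0], 0.96)]
scraper [([468.0, 156.0], 0.81), ([618.0, -224.0], 0.52)]
weight_1 [([545.0, 14.0], 0.79), ([540.0, 56.0], 0.61), ([554.0, -10.0], 0.52), ([428.0, -220.0], 0.49)]
3 6.6583 65.70646984690485 [520.07535138 339.17915163 382.81769968] [ 0.   -0.31 -0.95]
cradle [([517.0, 321.0], 0.61)]
check_plate [([550.0, 32.0], 0.77)]
pass_nest []
reject_nest []
sensor_green [([548.0, 330.0], 0.65)]
sensor_red [([487.0, 313.0], 0.57)]
scraper [([468.0, 160.0], 0.86)]
weight_1 [([548.0, 12.0], 0.63), ([538.0, 56.0], 0.61), ([554.0, -8.0], 0.44)]
```

View pics/wm.png

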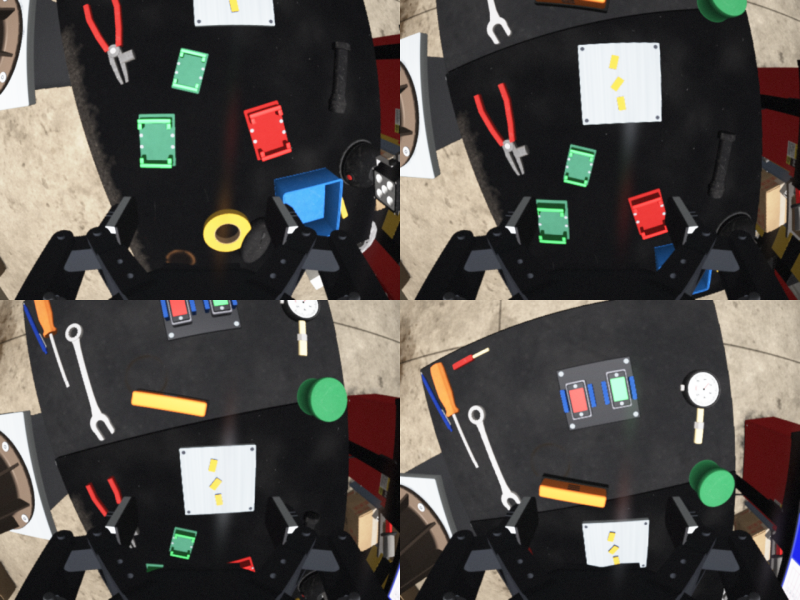

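```bash
cat > fit.py <<'E'
from h import *
from scipy.optimize import minimize
def box(x0,x1,y0,y1,z0,z1): return np.array([[x,y,z] for x in(x0,x1) for y in(y0,y1) for z in(z0,z1)],float)
def cb(cx,cy,lx,ly,z0,z1): return box(cx-lx/2,cx+lx/2,cy-ly/2,cy+ly/2,z0,z1)
HSV={"green":((45,70,50),(85,255,255)),"yellow":((18,130,120),(35,255,255)),"orange":((8,140,120),(24,255,255)),
     "blue":((105,110,40),(130,255,255)),"steel":((0,0,140),(180,60,255))}
NEST=[cb(0,0,92,62,0,5)]+[cb(s*37.5,0,7,54,0,27) for s in(-1,1)]
SMALL=None
PLATE=[cb(0,0,130,130,0,12)]; SCR=[cb(0,0,112,22,16,50)]; WT=[cb(0,0,22,12,0,6)]
CHEEK=[cb(0,s*32+t*21.5,36,7,5,29) for s in(-1,1) for t in(-1,1)]
def mask(s,col):
    h=cv2.cvtColor(s["image"],cv2.COLOR_RGB2HSV)
    if col=="red": return cv2.inRange(h,(0,130,70),(6,255,255))|cv2.inRange(h,(172,130,70),(180,255,255))
    return cv2.inRange(h,*HSV[col])
K=4
def fit(model,views,col,x0,freez=True,close=0,pad=15,sx=None,valid=None):
    """x0=(x,y,yaw_deg,z). joint silhouette fit in all views (wrist). returns pose, IoU"""
    V=[]
    def pts(p):
        c,s=np.cos(np.radians(p[2])),np.sin(np.radians(p[2])); R=np.array([[c,-s,0],[s,c,0],[0,0,1]])
        return [b@R.T+[p[0],p[1],p[3]] for b in model]
    for s,fi in views:
        P=w2p(s,np.vstack(pts(x0)),fi); lo=np.floor(P.min(0)-pad).astype(int).clip(0); hi=np.ceil(P.max(0)+pad).astype(int)
        hi=np.minimum(hi,[640,480]); m=mask(s,col)
        if close: m=cv2.morphologyEx(m,cv2.MORPH_CLOSE,np.ones((close,close),np.uint8))
        # keep components touching the initial projection
        t=np.zeros((480,640),np.uint8)
        for b in pts(x0): cv2.fillConvexPoly(t,cv2.convexHull(w2p(s,b,fi).round().astype(np.int32)),255)
        n,l=cv2.connectedComponents(m); k=[i for i in range(1,n) if ((l==i)&(t>0)).sum()>8]
        m=np.where(np.isin(l,k),255,0).astype(np.uint8)[lo[1]:hi[1],lo[0]:hi[0]]
        m=cv2.resize(m,None,fx=K,fy=K,interpolation=cv2.INTER_LINEAR)>127
        V.append((s,fi,lo,m))
    def cost(p,det=False):
        p=np.array(p); p=p if freez else np.r_[p[:3],x0[3]]
        r=[]
        for s,fi,lo,m in V:
            t=np.zeros(m.shape,np.uint8)
            for b in pts(p): cv2.fillConvexPoly(t,cv2.convexHull((((w2p(s,b,fi)-lo+.5)*K-.5)*16).round().astype(np.int32)),1,shift=4)
            t=t>0; r.append((t&m).sum()/max(1,(t|m).sum()))
        return r if det else -np.mean(r)
    best=None; x=np.array(x0,float)
    for _ in range(3):
        d=np.diag([5,5,6,5.])*(.5**_); sim=np.vstack([x]+[x+e for e in (d if freez else d[:3])])
        if not freez: sim=sim[:,:3]
        r=minimize(cost,x if freez else x[:3],method="Nelder-Mead",options=dict(initial_simplex=sim,maxiter=200,xatol=.03,fatol=1e-5))
        x=r.x if freez else np.r_[r.x,x0[3]]
    return x.round(2),np.round(cost(x,True),3)
E
python3 - <<'E'
from fit import *
W=pickle.load(open("w.pkl","rb"))
w=lambda *i:[(W[k],True) for k in i]
R={}
def go(n,*a,**k):
    # try several yaws
    x0=a[3]; c=[fit(*a[:3],(x0[0],x0[1],y,x0[3]),**k) for y in x0[2]]
    b=max(c,key=lambda t:t[1].mean()); R[n]=b[0]; print(n,b)
go("plate",PLATE,w(1,2),"steel",(549,24,(0,),0),close=15)
go("nest_big",NEST,w(0,1),"green",(426,-236,(90,),0))
go("nest_small",NEST,w(0,1),"green",(484,-119,(75,),0))
go("nest_red",NEST,w(0,1),"red",(613,-218,(115,75),0))
go("cheeks",CHEEK,w(3),"blue",(517,321,(95,),0),pad=8)
go("scraper",SCR,w(2,3),"orange",(469,158,(85,),0))
for i,(x,y,q) in enumerate([(540,56,(60,90,120)),(545,13,(30,60,120)),(553,-11,(60,90,110))]):
    go(f"w{i}",WT,w(1,2),"yellow",(x,y,q,12),freez=False,pad=4)
pickle.dump(R,open("R.pkl","wb"))
# tags
for c,p in (("green",(545,328)),("red",(485,314))):
    m=mask(W[3],c); n,l,st,ce=cv2.connectedComponentsWithStats(m)
    px=w2p(W[3],[[*p,29]],True)[0]; i=1+np.argmin(np.linalg.norm(ce[1:]-px,axis=1))
    co=cv2.findContours((l==i).astype(np.uint8),0,1)[0][0].reshape(-1,2)
    g=p2w(W[3],co,29,True)[:,:2].astype(np.float32); print(c,ce[i],st[i],cv2.minAreaRect(g))
a=W[0]["image"][130:290,200:480,::-1]; cv2.imwrite("pics/n.png",cv2.resize(a,None,fx=2.5,fy=2.5,interpolation=cv2.INTER_CUBIC))
E
```

```text
plate (array([551.32,  20.35,   3.09,   1.65]), array([0.988, 0.971]))
nest_big (array([ 425.39, -236.6 ,   88.76,    3.26]), array([0.929, 0.94 ]))
nest_small (array([ 477.43, -127.12,   75.81,  -39.87]), array([0.637, 0.667]))
nest_red (array([ 612.8 , -219.77,  108.67,    3.34]), array([0.942, 0.929]))
cheeks (array([515.46, 322.44, 101.17,   3.66]), array([0.877]))
scraper (array([448.43, 163.63, 170.02,  -1.03]), array([0.286, 0.259]))
w0 (array([539.37,  51.35,  86.42,  12.  ]), array([0.729, 0.648]))
w1 (array([545.57,  19.62,  65.71,  12.  ]), array([0.727, 0.603]))
w2 (array([552.46, -13.42, 100.8 ,  12.  ]), array([0.669, 0.405]))
green [351.08786611 143.15481172] [336 122  30  41 239] ((546.5435180664062, 330.13262939453125), (23.507286071777344, 36.04838562011719), 10.867209434509277)
red [295.125 157.625] [294 155   3   7   8] ((494.578857421875, 314.9588928222656), (0.9205930233001709, 6.039229393005371), 13.355022430419922)
```

```bash
python3 - <<'E'
from fit import *
W=pickle.load(open("w.pkl","rb")); S=pickle.load(open("s0.pkl","rb"))
# two-view height check on cradle + size of nest tops (colour blob minAreaRect at z=5, mm)
for n,uv in (("big",(425,-237)),("small",(483,-120))):
    m=mask(W[0],"green"); nn,l,st,ce=cv2.connectedComponentsWithStats(m)
    i=1+np.argmin(np.linalg.norm(ce[1:]-w2p(W[0],[[*uv,5]],True)[0],axis=1))
    co=cv2.findContours((l==i).astype(np.uint8),0,1)[0][0].reshape(-1,2)
    print(n,ce[i],cv2.minAreaRect(p2w(W[0],co,10,True)[:,:2].astype(np.float32)))
E
```

```text
big [251.00694031 224.84176086] ((424.85284423828125, -238.14207458496094), (96.6174545288086, 66.32646179199219), 89.34811401367188)
small [303.45566587 112.82232112] ((481.933837890625, -122.1909408569336), (68.83856201171875, 47.20695877075195), 76.0196762084961)
```

View pics/n.png

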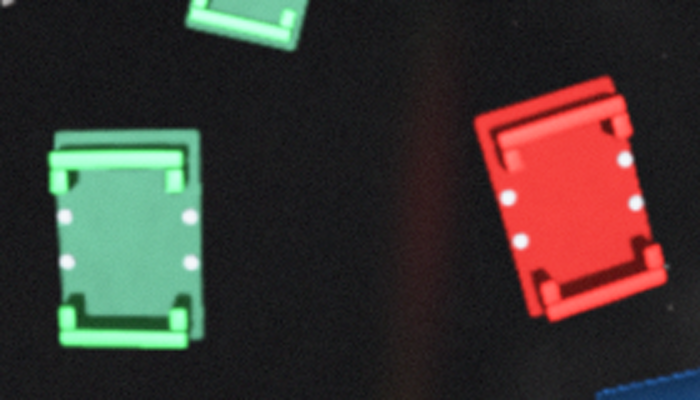

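```bash
python3 - <<'E'
import fit
from fit import *
W=pickle.load(open("w.pkl","rb"));R=pickle.load(open("R.pkl","rb"))
for k,X in ((2,(469,158,50)),(3,(469,158,50)),(3,(485,315,29)),(3,(475,313,29)),(1,(545,13,18)),(1,(540,56,18))):
    u=w2p(W[k],[X],True)[0].round().astype(int); h=cv2.cvtColor(W[k]["image"],cv2.COLOR_RGB2HSV); print(k,X,u,h[u[1]-4:u[1]+5:4,u[0]-4:u[0]+5:4].reshape(-1,3).tolist())
fit.HSV["orange"]=((10,100,140),(28,255,255))
for y in (75,85,95): print(fit.fit(SCR,[(W[2],True),(W[3],True)],"orange",(469,158,y,0)))
h=cv2.cvtColor(W[3]["image"],cv2.COLOR_RGB2HSV); m=cv2.inRange(h,(0,90,110),(8,255,255))|cv2.inRange(h,(172,90,110),(180,255,255))
n,l,st,ce=cv2.connectedComponentsWithStats(m)
i=1+np.argmin(np.linalg.norm(ce[1:]-w2p(W[3],[(485,315,29)],True)[0],axis=1)-st[1:,4]*.01)
co=cv2.findContours((l==i).astype(np.uint8),0,1)[0][0].reshape(-1,2)
print(ce[i],st[i],cv2.minAreaRect(p2w(W[3],co,29,True)[:,:2].astype(np.float32)))
c=R["cheeks"]
for s in (1,-1):
  a=np.radians(c[2]);print("bay",s,c[0]-s*32*np.sin(a),c[1]+s*32*np.cos(a))
E
```

```text
2 (469, 158, 50) [265 168] [[27, 127, 255], [27, 127, 255], [27, 125, 255], [27, 131, 255], [27, 129, 255], [27, 130, 255], [25, 141, 255], [26, 136, 255], [26, 133, 255]]
3 (469, 158, 50) [272 317] [[26, 140, 255], [26, 139, 255], [26, 139, 255], [25, 146, 255], [26, 144, 255], [25, 144, 255], [20, 163, 254], [24, 152, 255], [25, 151, 255]]
3 (485, 315, 29) [285 158] [[2, 121, 255], [2, 121, 255], [2, 121, 255], [2, 122, 255], [2, 121, 255], [2, 121, 255], [2, 124, 255], [2, 126, 255], [2, 122, 255]]
3 (475, 313, 29) [275 160] [[165, 26, 100], [2, 128, 255], [2, 123, 255], [128, 16, 126], [1, 126, 255], [1, 122, 255], [117, 17, 164], [1, 133, 253], [2, 126, 255]]
1 (545, 13, 18) [347 139] [[27, 151, 253], [27, 153, 253], [27, 149, 253], [27, 152, 253], [27, 151, 253], [24, 54, 247], [27, 131, 252], [27, 120, 252], [101, 8, 244]]
1 (540, 56, 18) [342  95] [[27, 102, 251], [27, 153, 253], [27, 153, 253], [27, 146, 252], [27, 153, 253], [27, 154, 253], [27, 155, 253], [27, 153, 252], [27, 150, 253]]Traceback (most recent call last):
  File "<stdin>", line 6, in <module>
AttributeError: 'function' object has no attribute 'HSV'
```

```bash
sed -i 's/"orange":((8,140,120),(24,255,255))/"orange":((6,90,60),(32,255,255))/; s/"yellow":((18,130,120)/"yellow":((18,70,120)/; s/(0,130,70),(6,/(0,90,90),(8,/; s/(172,130,70)/(172,90,90)/' fit.py; python3 - <<'E'
from fit import *
W=pickle.load(open("w.pkl","rb"));R=pickle.load(open("R.pkl","rb"))
V=[(W[2],True),(W[3],True)]
b=max((fit(SCR,V,"orange",(469,158,y,0)) for y in (75,90)),key=lambda t:t[1].mean()); print(b); R["scraper"]=b[0]
V=[(W[1],True),(W[2],True)]
for n in ("w0","w1","w2"):
    R[n],i=fit(WT,V,"yellow",R[n],freez=False,pad=3); print(n,R[n],i)
m=mask(W[3],"red"); n,l,st,ce=cv2.connectedComponentsWithStats(m)
i=1+np.argmin(np.linalg.norm(ce[1:]-w2p(W[3],[(485,315,29)],True)[0],axis=1)-st[1:,4]*.01)
co=cv2.findContours((l==i).astype(np.uint8),0,1)[0][0].reshape(-1,2)
print(ce[i],st[i],cv2.minAreaRect(p2w(W[3],co,29,True)[:,:2].astype(np.float32)))
c=R["cheeks"]
for s in (1,-1):
  a=np.radians(c[2]);print("bay",s,c[0]-s*32*np.sin(a),c[1]+s*32*np.cos(a))
pickle.dump(R,open("R.pkl","wb"))
P=R["plate"]; a=np.radians(P[2])
for n in ("w0","w1","w2"):
    d=R[n][:2]-P[:2]; print(n,"plate frame",d[0]*np.cos(a)+d[1]*np.sin(a),-d[0]*np.sin(a)+d[1]*np.cos(a))
E
```

```text
(array([459.15, 162.91, 169.39,   1.9 ]), array([0.973, 0.96 ]))
w0 [539.56  52.56  78.36  12.  ] [0.894 0.81 ]
w1 [545.    17.97  57.69  12.  ] [0.881 0.783]
w2 [551.76 -13.16 100.42  12.  ] [0.875 0.791]
[284.81552306 159.97187852] [270 140  30  41 889] ((484.5976867675781, 313.0225830078125), (22.854236602783203, 35.82737731933594), 10.688896179199219)
bay 1 484.06618490413405 316.2409376736013
bay -1 546.853815095866 328.6390623263987
w0 plate frame -10.006637000710274 32.79708700381817
w1 plate frame -6.439104104308068 -2.035863043989854
w2 plate frame -1.3669806744460362 -33.48499759348493
```

```bash
cat > m.py <<'E'
from fit import *
def w(P,x,y):
    a=np.radians(P[2]); return [P[0]+x*np.cos(a)-y*np.sin(a),P[1]+x*np.sin(a)+y*np.cos(a)]
def D(yaw): return [180,0,yaw]
def ee(): o=monitor.observe(); return o["ee_pos"],o["finger_gap"],o["grip_force"],o["time_s"]
E
python3 - <<'E'
from m import *
R=pickle.load(open("R.pkl","rb")); S=R["scraper"];P=R["plate"]
grip(60,60)
env.move_to([S[0],S[1],110],D(S[2]))
env.move_straight([S[0],S[1],42],max_speed=200)
grip(0,60); print("grasp",ee())
env.move_straight([S[0],S[1],110],max_speed=250)
a=w(P,33,0); y=P[2]+90
env.move_to([*a,110],D(y))
env.move_straight([*a,66],max_speed=200)
c=env.move_straight([*a,48],max_speed=40,contact_N=6); print(c,ee())
z=monitor.observe()["ee_pos"][2]+1.2
env.move_straight([*a,z],max_speed=60)
env.move_straight([*w(P,-81,0),z],max_speed=110); print(ee())
env.move_straight([*w(P,-81,0),z+50],max_speed=250)
b=w(P,0,112)
env.move_to([*b,110],D(y+90))
for n in ("wrist","top"):
    s=snapshot(n); cv2.imwrite(f"pics/{n}1.png",s["image"][:,:,::-1]); pickle.dump(s,open(f"{n}1.pkl","wb"))
print(T())
E
```

```text
grasp (array([459.82444438, 163.12098975,  43.15254644]), 20.929940135285065, 58.738537430763245, 9.3667)
True (array([584.95276358,  22.24593067,  54.37681375]), 21.027356643784962, 60.83333373069763, 11.5417)
(array([471.28973654,  15.97847249,  55.66057802]), 21.143443290466056, 60.85582494735718, 12.975)
14.7
```

```bash
python3 - <<'E'
import cv2,numpy as np
a=cv2.imread("pics/top1.png")[190:340,200:400]; b=cv2.imread("pics/wrist1.png")
a=cv2.resize(a,(600,450),interpolation=cv2.INTER_CUBIC); 
cv2.imwrite("pics/c1.png",np.hstack([cv2.resize(a,(400,300)),cv2.resize(b,(400,300))]))
E
```

```text
(no output)
```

View pics/c1.png

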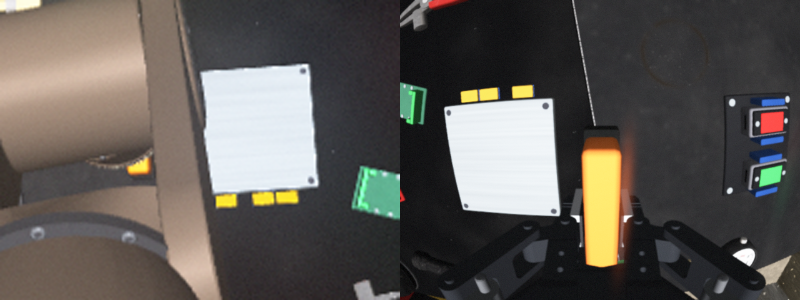

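```bash
python3 - <<'E'
from m import *
R=pickle.load(open("R.pkl","rb"));P=R["plate"]
s=pickle.load(open("wrist1.pkl","rb"));t=pickle.load(open("top1.pkl","rb"))
for s_,fi in ((s,True),(t,False)):
    m=mask(s_,"yellow"); n,l,st,ce=cv2.connectedComponentsWithStats(m)
    for i in range(1,n):
        if st[i,4]<20: continue
        co=cv2.findContours((l==i).astype(np.uint8),0,1)[0][0].reshape(-1,2)
        for z in (6,):
            g=p2w(s_,co,z,fi)[:,:2]-P[:2]; a=np.radians(P[2]); g=np.c_[g[:,0]*np.cos(a)+g[:,1]*np.sin(a),-g[:,0]*np.sin(a)+g[:,1]*np.cos(a)]
            if abs(g.mean(0)).max()<110: print(fi,st[i,4],g.min(0).round(1),g.max(0).round(1))
E
```

```text
True 667 [-79.5  20.9] [-66.9  43.5]
True 568 [-79.9 -17.8] [-67.1   4.8]
True 522 [-80.  -43.1] [-67.  -19.7]
False 148 [-78.7 -42.3] [-65.    4.7]
False 73 [-78.4  21.1] [-64.9  42.8]
```

```bash
cat >> m.py <<'E'
def tag(s,col,near,z):
    m=mask(s,col); n,l,st,ce=cv2.connectedComponentsWithStats(m)
    c=[i for i in range(1,n) if st[i,4]>80]; px=w2p(s,[[*near,z]],True)[0]
    i=min(c,key=lambda i:np.linalg.norm(ce[i]-px))
    co=cv2.findContours((l==i).astype(np.uint8),0,1)[0][0].reshape(-1,2)
    (x,y),(a,b),g=cv2.minAreaRect(p2w(s,co,z,True)[:,:2].astype(np.float32))
    return x,y,(g if a>b else g+90)%180,max(a,b),min(a,b)
def fetch(col,pos,yaw,P):
    grip(85,40); env.move_to([*pos,100],D(yaw-90))
    env.move_straight([*pos,45],max_speed=250)
    print("c",env.move_straight([*pos,22],max_speed=100,contact_N=10),ee())
    grip(0,40); print("held",ee())
    env.move_straight([*pos,100],max_speed=250); print(ee())
    b=w(P,0,0); env.move_to([*b,100],D(P[2]))
    env.move_straight([*b,40],max_speed=200)
    print("c",env.move_straight([*b,26],max_speed=40,contact_N=5),ee())
    grip(85); env.move_straight([*b,130],max_speed=250)
    s=snapshot("wrist"); cv2.imwrite(f"pics/lay_{col}.png",s["image"][:,:,::-1]); pickle.dump(s,open(f"lay_{col}.pkl","wb"))
    t=tag(s,col,b,36); print("tag",t,"plate",b,T())
E
python3 - <<'E'
from m import *
R=pickle.load(open("R.pkl","rb"));P=R["plate"]
b=w(P,0,112); env.move_straight([*b,58],max_speed=200)
print(env.move_straight([*b,39],max_speed=40,contact_N=5),ee())
grip(60); env.move_straight([*b,120],max_speed=250)
fetch("green",(546.7,329.3),101,P)
E
```

```text
True (array([545.73467676, 132.16075319,  41.47857224]), 20.65822594109731, 62.75791525840759, 15.55)
c False (array([546.69420404, 329.29448063,  22.25363084]), 85.05175915428745, 0.0, 20.5)
held (array([547.06609968, 329.49991751,  22.84763531]), 59.361373120686835, 43.03128182888031, 20.8583)
(array([547.18736908, 329.56576201, 101.32106479]), 58.8976078198552, 48.025622963905334, 21.3167)
c True (array([552.37113178,  20.51399246,  29.11153968]), 59.068016060836065, 49.5589542388916, 23.2917)
tag (551.494384765625, 20.29948616027832, 93.07243800163269, 35.45735168457031, 21.923202514648438) plate [np.float64(551.32), np.float64(20.35)] 24.2833
```

View pics/lay_green.png

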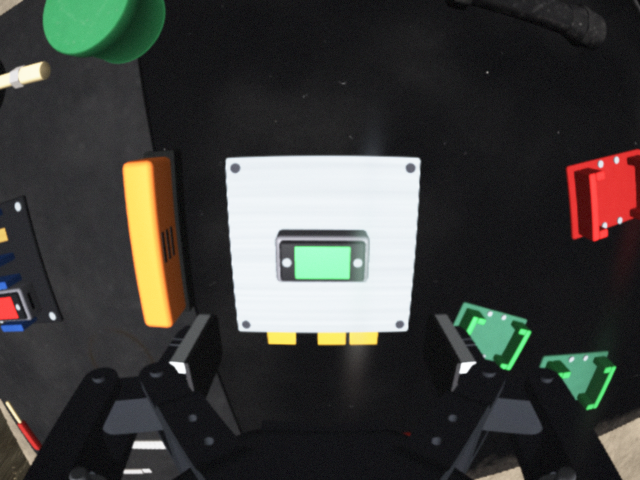

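```bash
cat >> m.py <<'E'
def nest(col,pos,N,P):
    b=pos[:2]; grip(62,40)
    env.move_to([*b,110],D(P[2]+90)); env.move_straight([*b,50],max_speed=250)
    print("c",env.move_straight([*b,33.5],max_speed=100,contact_N=10),ee())
    grip(0,40); print("held",ee())
    env.move_straight([*b,120],max_speed=250)
    n=N[:2]; env.move_to([*n,120],D(N[2])); env.move_straight([*n,52],max_speed=250)
    print("c",env.move_straight([*n,23.5],max_speed=50,contact_N=5),ee())
E
python3 - <<'E'
from m import *
R=pickle.load(open("R.pkl","rb"));P=R["plate"]
nest("green",(551.5,20.3),R["nest_big"],P)
s=snapshot("wrist"); cv2.imwrite("pics/ng.png",s["image"][:,:,::-1])
E
```

```text
c False (array([551.74542043,  20.31341561,  34.19893497]), 61.66809173405985, 0.0, 26.8083)
held (array([551.91285206,  20.29048691,  34.3463629 ]), 31.8178066711734, 39.741531014442444, 27.1917)
c True (array([ 425.5669798 , -236.68652698,   26.56221094]), 31.232305119073775, 41.10820770263672, 29.725)
```

View pics/ng.png

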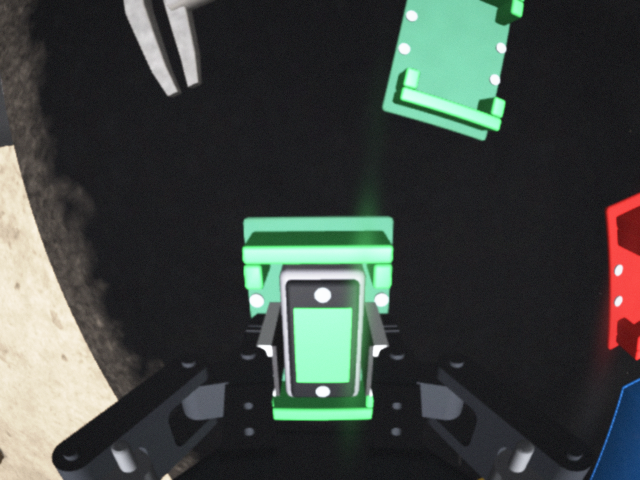

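```bash
python3 - <<'E'
from m import *
R=pickle.load(open("R.pkl","rb"));P=R["plate"];N=R["nest_big"]
grip(62); env.move_straight([*N[:2],130],max_speed=250)
s=snapshot("wrist"); print("nested",tag(s,"green",N[:2],29)); pickle.dump(s,open("ng2.pkl","wb")); cv2.imwrite("pics/ng2.png",s["image"][:,:,::-1])
fetch("red",(484.4,314.6),101,P)
a=np.hstack([cv2.imread(f"pics/{n}.png") for n in("ng2","lay_red")]); cv2.imwrite("pics/c2.png",cv2.resize(a,(800,300)))
E
```

```text
nested (425.74169921875, -236.4459686279297, 88.71300506591797, 34.646053314208984, 22.75010871887207)
c False (array([484.57460133, 314.65419768,  22.55126582]), 85.18324723499448, 0.0, 34.075)
held (array([484.7967421 , 314.85071336,  22.91844703]), 58.93138584351686, 42.09933042526245, 34.4333)
(array([484.88365179, 314.92717235, 101.21775449]), 58.95768327276634, 46.73972725868225, 34.8917)
c True (array([552.25533602,  20.4898028 ,  28.98166769]), 59.24729074449218, 48.47331762313843, 36.8417)
tag (551.818115234375, 20.33015251159668, 93.07843279838562, 35.44107437133789, 22.562854766845703) plate [np.float64(551.32), np.float64(20.35)] 37.8333
```

View pics/c2.png

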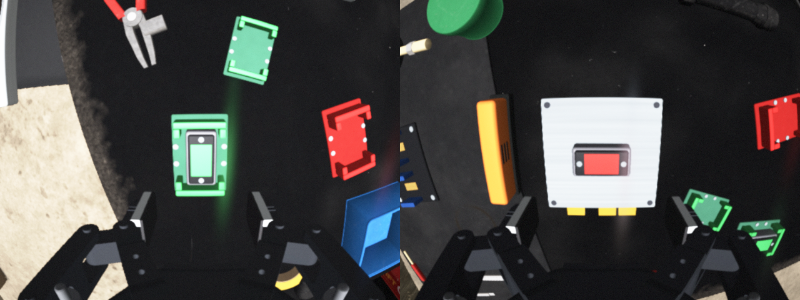

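Green sensor sits flat in the large green nest (left, 200,158); the red one lies flat on the plate (right, 602,163). Now the red nest.

```bash
python3 - <<'E'
from m import *
R=pickle.load(open("R.pkl","rb"));P=R["plate"];N=R["nest_red"]
g=pickle.load(open("ng2.pkl","rb")); W=pickle.load(open("w.pkl","rb"))
print("refit",fit(NEST,[(g,True),(W[0],True),(W[1],True)],"red",N))
nest("red",(551.6,20.3),N,P)
z=monitor.observe()["ee_pos"][2]
if abs(z-26.7)<1.6:
    grip(62); env.move_straight([*N[:2],130],max_speed=250)
    s=snapshot("wrist"); print("nested",tag(s,"red",N[:2],29)); cv2.imwrite("pics/nr.png",s["image"][:,:,::-1])
    env.move_to([500,-150,300],D(90))
    for k in ("wrist","top"): cv2.imwrite(f"pics/{k}9.png",snapshot(k)["image"][:,:,::-1])
    a=cv2.imread("pics/nr.png"); b=cv2.imread("pics/wrist9.png"); cv2.imwrite("pics/c3.png",cv2.resize(np.hstack([a,b]),(800,300)))
print(T())
E
```

```text
refit (array([ 613.33, -220.11,  108.91,    2.18]), array([0.922, 0.952, 0.886]))
c False (array([551.80783129,  20.30468398,  34.18514365]), 61.917745476168534, 0.0, 40.3583)
held (array([552.02168274,  20.29529246,  34.34664971]), 31.076610215491904, 39.73744511604309, 40.7417)
c True (array([ 612.74618941, -219.69249251,   26.4237806 ]), 31.04881686768454, 41.95663869380951, 43.15)
nested (612.7906494140625, -219.3932342529297, 108.6568546295166, 35.29882049560547, 22.736474990844727)
45.1333
```

View pics/c3.png

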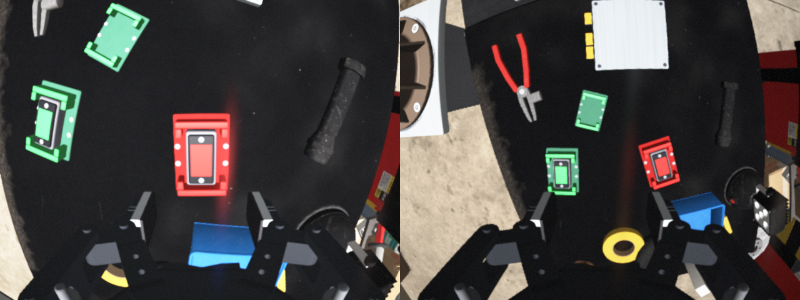

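Both sensors are seated in their nests: red at (201,158) in the left picture, green at (562,172) in the right. The plate is clear, with the weights on the console at its edge (589,35). I'm handing the job in.

```bash
python3 -c "
from workcell import order
print(order.close_job())"
```

```text
the job is handed in; nothing more can be done
None
```

The job is handed in at about 45 s: the three weights were swept off the plate onto the console, the scraper stands beside the plate, and the green then the red sensor each lie flat in the nest of their colour.

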